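# Wind a bench press tight with a tommy bar

## Robot

A 6-joint arm with a two-finger parallel gripper is mounted at the origin on a cart in front of the work surface, level with it; the furniture and walls round the work are solid. World frame = base frame: x ahead of the robot, y to its left, z up, the work surface at z = 0. Lengths are in m, angles in rad, forces in N, time in s.
With the tool pointing down it reaches from about 0.425 to 1.125 m from the base axis. Payload 14.9 kg.
Tool frame: the origin (TCP) lies at the very end of the fingers, on their centre line; the grasp point (between the pads) lies 19 mm behind it; z points along the fingers, y is the direction in which the jaws open and shut (so a half turn about z gives the same grasp; the last joint's range is limited). The gripper opens to 91 mm and grips with 3 to 60 N. Pads are 32 mm wide; open, the fingers measure 118 mm over their backs; the gripper's body (76 mm by 178 mm) begins 60 mm behind the grasp point.
Start: joints at [1.13, 0.379, 1.734, -0, 1.028, -0.033], TCP at [0.278, 0.643, 0.174] pointing down, gripper open.
Joint ranges: [-2.77, 2.77], [-0.74, 2.19], [0, 2.66], [-1.06, 4.2], [0.31, 2.87], [-3.08, 3.08]. Speed limits (rad/s): [1.89, 1.89, 2.39, 3.14, 3.14, 3.14].

## Interface

Orientations are given as [roll, pitch, yaw] about the fixed x, y, z axes, in that order (R = Rz(yaw) Ry(pitch) Rx(roll)).
In Python, from workcell import manip, inverse_kinematics, viewer, models gives the robot as it stands. Calls block until the motion is done:
- manip.reach(position, orientation): joint-space move of the TCP to a pose.
- manip.move_linear(position, v=0.15, attitude=None, force_limit=None): straight line of the TCP; attitude=None keeps the orientation; v is the mean speed in m/s. With force_limit (N) it stops when the force on the tool has changed by that much, and returns True; else False.
- manip.movej(angles): joint-space move.
- manip.move_gripper(opening, grip_force=None): opening from 0.0 (shut) to 1.0 (fully open); grip_force is the grip in N (None keeps the last); returns when the fingers have stopped.
- manip.dwell(seconds).
- inverse_kinematics(position, orientation): joint angles nearest the present ones, or None.
- manip.sense(): the state.
- viewer.grab_frame(name): name is "side" or "top" or "wrist"; returns a dict with "color" (400x640x3 uint8, red, green, blue), "vfov" (degrees; the focal length in pixels is half the picture's height over the tangent of half this angle, whatever the lens; pixels are square), "cx", "cy" (the principal point, pixels), "dist_coeffs" ([k1, k2, p1, p2, k3] as OpenCV has them; the pictures are not rectified), "camera_from_world" (4x4, takes a point from world to camera coordinates). Camera axes: x right, y down, z forward; pixel columns grow to the right and rows downward; lengths in m; the calibration is good to about 2 mm. A picture is of the moment at which its call begins. There is no depth.
A pose or a line that the arm cannot do raises manip.PlanningError and nothing moves.
- manip.job_done(): hands the job in, once; it reports no verdict.
Trained networks look in a picture, given as the dict that the camera call returned (one of the last four; its "shot" number tells which), for a name from the list of things; names that differ only in an ending like _2 or _b are one class to them, and where a whole thing is asked for, a point or a joint stands for the part that bears it (a point fixed in the world has none). Each returns a list of dicts, best first, with "score" (0 to 1); they miss things now and then, are a little off and sometimes report something else, mostly with a low value. They report only what shows in the picture. A call takes as long as a camera call. They do not tell look-alikes from the thing itself.
- models.look_for(target, picture): "extent" ([left, top, right, bottom] in pixels, round what is visible of it).
- models.outline_of(target, picture): "mask" (400x640 bool, what is visible of it) and "extent" ([left, top, right, bottom] in pixels, round what is visible of it).
The state is a dict: "clock": time; "q": joint angles; "joint_velocities": joint speeds; "joint_torque": joint torques, N m; "ee_pos": TCP position; "orientation": TCP orientation; "ft_force": force on the tool from outside, world axes, zero at the start; "torque": the same for the moment, N m; "gripper_width": opening from 0.0 (shut) to 1.0 (fully open).
Only numpy, scipy, OpenCV 4.12 (cv2) and the standard library are available. Lean on these libraries where they do the work, as an engineer would, in place of code of your own. Each camera call takes 0.05 s, during which the arm holds its last target.

## Task

Tighten the small bench press on its strip: put the plain round bar into the holes of the hexagon collar and turn the collar clockwise as seen from above, moving the bar back to the next hole when a cheek of the press stops it, until the platen is hard up under the strip and the collar will turn no further. Turn the collar with the bar only, not with the gripper. Then take the bar out and lay it down on the table, leaving the other tools where they lie.

Things in the scene. Friction and masses are not known exactly. Their poses are not given: they have to be found in the camera images.
- press: Small dark steel screw press fixed to the table. Origin on the table under the collar's axis; x points from its open front to its back (front -x faces the robot), z up. Base plate 14 mm thick, x -45 to 55, y -100 to 100 mm. Two upright cheeks at x -37 to 37, |y| 54 to 68 mm, z up to 106. A bridge joins them at z 104 to 120 mm, x -30 to 30; its bolt heads reach z 126, nothing is higher.
- collar_center (a point): Centre of the hexagon collar, on its vertical axis at the height of the hole centres (50 mm above the table); fixed in the press, with its axes. Seen from here a bar in a hole can swing to about 48 degrees either side of the press's -x direction before it meets the front edge of a cheek.
- collar (a joint): Turn (rad) of the bright steel hexagon collar, 80 mm across flats, z 31 to 69 mm, about the press's z; grows clockwise seen from above and so raises the platen 3.5 mm per rad. Starts at 0.05 to 0.5; stop at 2.30, platen tight under the strip. It stays where left; takes about 0.35 N m; bar play lets it lag by up to 0.15. In the middle of each flat is a level radial round hole, 20 mm across, one every 60 degrees.
- hole_mouth (a point): Centre of one hole's mouth, 40 mm from the axis; turns with the collar. At joint value q this hole points along (-cos a, sin a) in the press's x, y, with a = q - 0.750 rad; the other five follow every 60 degrees. Tightening moves a hole in front towards the press's +y. Holes are open from the flat in to a hub of 24 mm radius: a bar goes in 16 mm.
- platen_top (a point): Centre of the top of the round platen (56 mm across) above the collar; 88 mm high + 3.5 mm per rad of collar turn, 96 mm when tight. Above it the flat light-metal strip, 40 mm wide, 8 mm thick, lies under the bridge, underside at z 96 mm, from x -45 to 105 mm of the press.
- bar: The bar for the collar: loose, plain, dark, round steel bar of even thickness with square-cut ends, 15 mm in diameter, 151 mm long, about 0.24 kg, lying on the table to the right of the press. Origin in the middle of its length, on its underside as it lies at first (7.5 mm from its axis); length along its own y. Either end fits the holes.
- bar_end_a (a point): Centre of the bar's end face at its +y end, 75.5 mm from the middle.
- bar_end_b (a point): Centre of the bar's end face at its -y end, 75.5 mm from the middle.
- punch: Bystander: round punch, 18 mm thick, 141 mm long, with a long taper at one end; length along its own y. To be left alone.
- drift: Bystander: drift, 21 mm thick, 138 mm long, tapering at both ends like a barrel; length along its own y. To be left alone.
Not all that is in view belongs to the job. What is shaped like the bar but pink is not meant.

How it is judged:
On the way, in this order (a step that is already met when the one before it is completed fails the run):
1. with an end of the bar in a hole, the collar has been turned by at least 15 degrees and is not yet tight (distance between any of bar_end_a, bar_end_b and collar_center below 0.034 m and distance of hole_mouth from where it was at the start of the episode above 0.0105 m and value of joint collar below 2.1 rad), for 0.1 s.
2. the bar has been drawn right out of the hole (both ends more than 48 mm from the collar's centre) while the collar is not yet tight (distance between each of bar_end_a, bar_end_b and collar_center above 0.048 m and value of joint collar below 2.1 rad), for 0.1 s.
3. with the bar in a hole again, the collar has reached its stop (at least 2.2 rad) (distance between any of bar_end_a, bar_end_b and collar_center below 0.034 m and value of joint collar above 2.2 rad), for 0.1 s.
At the end, for the whole second after the job is handed in: The collar is at its stop (2.2 rad or more, stop at 2.30), and the bar is out of the collar and lies flat and at rest on the table (both ends' centres less than 20 mm above it) (value of joint collar above 2.2 rad and height (world z) of bar_end_a between 0 and 0.02 m and height (world z) of bar_end_b below 0.02 m and linear speed of bar below 0.03 m/s and distance between each of bar_end_a, bar_end_b and collar_center above 0.048 m); the robot touches nothing.
It fails at once if the fingers push the collar (more than 5 N) (contact force between the fingers and collar above 5 N).
It fails at once if the punch or the drift is moved by more than 40 mm (distance of any of punch, drift from where it was at the start of the episode above 0.04 m).
It also fails if it takes over 72 s, if anything falls off the work surface, if the arm or the gripper's body presses on something with over 40 N, if the wrist force passes 120 N, or if a joint passes its speed limit or range.

## Working session

There is one attempt and no reset: what is moved stays moved. The work goes in short steps, each a Python script; the robot and the scene stay as the last script left them, time stands still between calls to the robot, and variables do not carry over. Pictures are saved under pics/ and viewed, and the job is handed in when it is done.

```bash
ls; mkdir -p pics
python3 - <<'E'
from workcell import manip, viewer, models
import cv2,numpy as np
s=manip.sense(); print(s['clock'],s['ee_pos'],s['orientation'],s['gripper_width'])
for n in ['side','top','wrist']:
    f=viewer.grab_frame(n); cv2.imwrite(f'pics/{n}0.png',f['color'][:,:,::-1])
    print(n,f['vfov'],f['cx'],f['cy'],f['dist_coeffs'],np.round(f['camera_from_world'],4).tolist())
    for t in ['bar','punch','drift','press','collar']:
        print(t,[(np.round(d['extent']).tolist(),round(d['score'],2)) for d in models.look_for(t,f)])
print(manip.sense()['clock'])
E
```

```text
pics
0.0 [0.27742    0.64219277 0.17375885] [-3.14047344e+00 -1.90991737e-05  2.73383089e+00] 0.9984646444185874
side 47.41754793338577 321.9643635800237 200.81620305857143 [-0.09096621  0.          0.          0.          0.        ] [[0.9204, -0.391, -0.001, -0.4892], [-0.1919, -0.4496, -0.8724, 0.1662], [0.3406, 0.8031, -0.4889, 0.845], [0.0, 0.0, 0.0, 1.0]]
bar [([250.0, 217.0, 313.0, 230.0], 0.8), ([283.0, 247.0, 354.0, 263.0], 0.74)]
punch [([351.0, 299.0, 426.0, 321.0], 0.81)]
drift [([327.0, 264.0, 392.0, 294.0], 0.61), ([280.0, 245.0, 352.0, 264.0], 0.61)]
press [([300.0, 134.0, 376.0, 210.0], 0.77)]
collar [([283.0, 246.0, 355.0, 263.0], 0.74), ([316.0, 166.0, 336.0, 187.0], 0.62)]
top 44.2485072724234 327.4620818966655 202.63083618535478 [-0.1478991  0.         0.         0.         0.       ] [[-0.013, -0.9999, 0.0052, -0.0463], [-0.9887, 0.0121, -0.1497, 0.5188], [0.1496, -0.0071, -0.9887, 1.0121], [0.0, 0.0, 0.0, 1.0]]
bar [([256.0, 210.0, 302.0, 266.0], 0.75), ([342.0, 188.0, 351.0, 254.0], 0.59)]
punch [([430.0, 165.0, 440.0, 226.0], 0.95)]
drift [([390.0, 168.0, 396.0, 234.0], 0.88)]
press [([187.0, 100.0, 280.0, 186.0], 0.67), ([213.0, 154.0, 253.0, 174.0], 0.53), ([339.0, 187.0, 356.0, 254.0], 0.45)]
collar [([215.0, 152.0, 253.0, 174.0], 0.67)]
wrist 70.800349470793 317.2490973290084 201.17794245901533 [-0.01886135  0.          0.          0.          0.        ] [[0.3963, 0.9181, -0.0, -0.7], [0.8821, -0.3807, 0.2776, -0.032], [0.2548, -0.11, -0.9607, 0.3913], [0.0, 0.0, 0.0, 1.0]]
bar []
punch []
drift []
press []
collar []
0.9
```

View pics/side0.png

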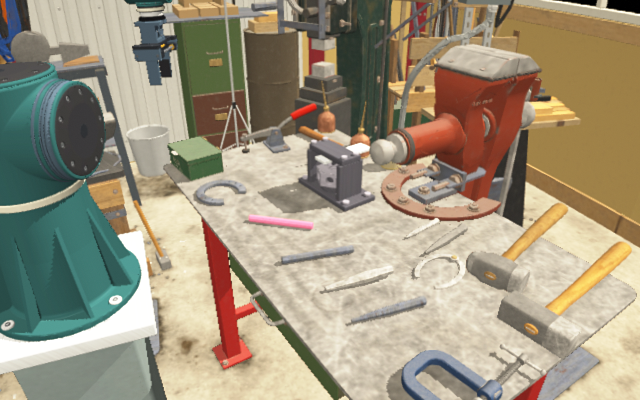

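View pics/top0.png

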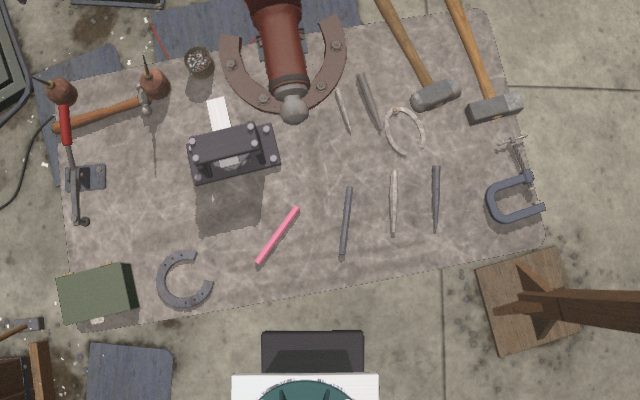

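Candidates for the bar:

| Thing | Top image pixel | Side image pixel | Reading |
|---|---|---|---|
| Dark rod | (346,221) | (317,256) | plain and even, my choice |
| Pink rod | (278,236) | (280,223) | excluded by colour |
| Light barrel-shaped rod | (393,203) | (358,279) | drift |
| Dark tapered rod | (436,199) | (387,311) | punch |

I'll check the choice in a close crop.

Run:
```python
import cv2,numpy as np
t=cv2.imread('pics/top0.png'); s=cv2.imread('pics/side0.png')
a=cv2.resize(t[90:270,180:450],None,fx=2.9,fy=2.9,interpolation=cv2.INTER_CUBIC)
cv2.imwrite('pics/tc.png',a)
b=cv2.resize(s[125:335,240:440],None,fx=2.85,fy=2.85,interpolation=cv2.INTER_CUBIC)
cv2.imwrite('pics/sc.png',b); print(a.shape,b.shape)
```

```text
(522, 783, 3) (598, 570, 3)
```

View pics/tc.png

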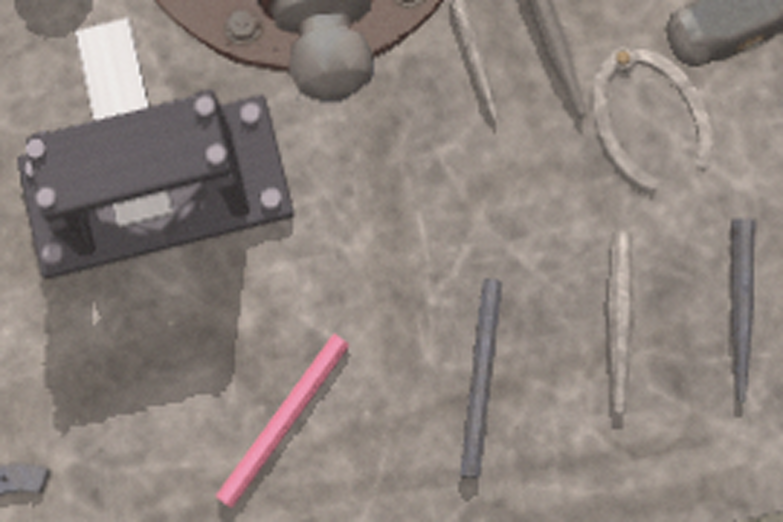

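View pics/sc.png

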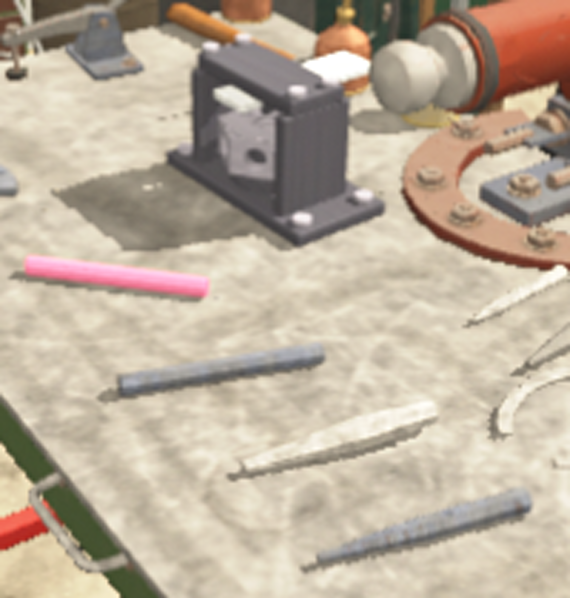

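The crop confirms the dark rod of even thickness with square ends. The collar hole shows at side (330,180). Next I'll fit the poses of the press and the bar.

```bash
cat > h.py <<'E'
from workcell import manip, inverse_kinematics, viewer, models
import cv2,numpy as np
from scipy.optimize import least_squares
from scipy.spatial.transform import Rotation as Rn
def proj(f,P):
    T=np.array(f['camera_from_world']); h=f['color'].shape[0]
    fl=h/2/np.tan(np.radians(f['vfov'])/2)
    K=np.array([[fl,0,f['cx']],[0,fl,f['cy']],[0,0,1]])
    p,_=cv2.projectPoints(np.asarray(P,float).reshape(-1,3),cv2.Rodrigues(T[:3,:3])[0],T[:3,3],K,np.array(f['dist_coeffs']))
    return p.reshape(-1,2)
def press2w(pp,P):
    x,y,a=pp[:3]; P=np.asarray(P,float).reshape(-1,3)
    return P@np.array([[np.cos(a),np.sin(a),0],[-np.sin(a),np.cos(a),0],[0,0,1]])+[x,y,0]
def crop(img,x0,y0,x1,y1,k,name):
    cv2.imwrite(name,cv2.resize(img[y0:y1,x0:x1,::-1],None,fx=k,fy=k,interpolation=cv2.INTER_CUBIC))
E
cat > fit.py <<'E'
from h import *
ft=viewer.grab_frame('top'); fs=viewer.grab_frame('side')
tp=[((-45,100,14),(45,271)),((-45,-100,14),(293,209)),((55,-100,14),(265,97)),((30,-68,120),(213,92)),((-30,68,120),(48,212)),((-30,-68,120),(232,170))]
sp=[((-45,-100,14),(300,236)),((55,-100,14),(384,205)),((-45,100,14),(168,152))]
A=np.array([p for p,_ in tp])/1e3; a=np.array([q for _,q in tp])/2.9+[180,90]
B=np.array([p for p,_ in sp])/1e3; b=np.array([q for _,q in sp])/2.85+[240,125]
def res(pp): return np.r_[(proj(ft,press2w(pp,A))-a).ravel(),(proj(fs,press2w(pp,B))-b).ravel()]
r=least_squares(res,[0.55,0.2,0.2],loss='soft_l1'); print('press',r.x); print(np.round(res(r.x).reshape(-1,2),1).tolist())
r2=least_squares(lambda p:res(p)[:12],r.x); print('top only',r2.x)
# bar
mt=models.outline_of('bar',ft); ms=models.outline_of('bar',fs)
for m in mt+ms: print(m['extent'],m['score'])
def pick(ms,u):
    for m in ms:
        e=m['extent']
        if e[0]-2<=u[0]<=e[2]+2 and e[1]-2<=u[1]<=e[3]+2: return m
def ends(p):
    d=np.array([-np.sin(p[2]),np.cos(p[2])])*.0755
    return np.array([[p[0]+d[0],p[1]+d[1],.0075],[p[0]-d[0],p[1]-d[1],.0075]])
def stats(mask):
    yx=np.argwhere(mask)[:,::-1].astype(float); c=yx.mean(0); w,v=np.linalg.eigh(np.cov((yx-c).T)); d=v[:,1]
    return c,d,np.sqrt(w[1]*12)
st=[(f,stats(pick(m,u)['mask'])) for f,m,u in ((ft,mt,(346,221)),(fs,ms,(317,256))) if pick(m,u)]
print(len(st))
def rb(p):
    o=[]
    for f,(c,d,L) in st:
        e=proj(f,ends(p)); v=e[1]-e[0]; o+=list(e.mean(0)-c); o.append((v[0]*d[1]-v[1]*d[0])*.5)
    return o
g=least_squares(rb,[.52,-.05,1.5]); print('bar',g.x,np.round(g.fun,1)); print(ends(g.x),[ (np.linalg.norm(np.diff(proj(f,ends(g.x)),axis=0)),s[2]) for f,s in st])
for f,n in((ft,'ft'),(fs,'fs')):
    im=f['color'].copy()
    k=4; im=cv2.resize(im,None,fx=k,fy=k,interpolation=cv2.INTER_CUBIC)
    def ln(P,c):
        q=((proj(f,P)+.5)*k-.5).round().astype(int); cv2.polylines(im,[q.reshape(-1,1,2)],True,c,1)
    for z,X0,X1,Y in((14,-45,55,100),(120,-30,30,68)):
        ln(press2w(r.x,np.array([(X0,-Y,z),(X1,-Y,z),(X1,Y,z),(X0,Y,z)])/1e3),(255,255,0))
    ln(press2w(r.x,np.array([(-45,-20,96),(-45,20,96),(105,20,96),(105,-20,96)])/1e3),(0,255,0))
    ln(ends(g.x),(255,0,0))
    if n=='ft': im=im[90*k:260*k,180*k:360*k]
    else: im=im[125*k:275*k,260*k:400*k]
    cv2.imwrite(f'pics/{n}.png',im[:,:,::-1])
E
python3 fit.py
```

```text
press [0.63235895 0.15441183 0.2214492 ]
[[-1.1, 1.0], [0.8, 1.7], [1.0, -1.6], [0.7, -1.1], [-1.8, 0.8], [0.3, -0.2], [-0.5, -0.4], [1.5, -1.3], [-0.2, -1.1]]
top only [0.63258223 0.15439201 0.22328735]
[340.5, 188.0, 352.9, 255.2] 0.68
[258.8, 205.9, 302.3, 267.4] 0.58
[249.7, 216.3, 313.9, 228.6] 0.82
[284.0, 245.2, 352.9, 261.3] 0.57
2
bar [ 0.48489119 -0.09198107  1.43918013] [-0.3  1.2 -0.2  1.1 -0.3  0.2]
[[ 0.41004419 -0.08207271  0.0075    ]
 [ 0.5597382  -0.10188942  0.0075    ]] [(np.float64(68.36615482367948), np.float64(68.01968826183115)), (np.float64(72.02248739773971), np.float64(71.56277725439354))]
```

View pics/ft.png

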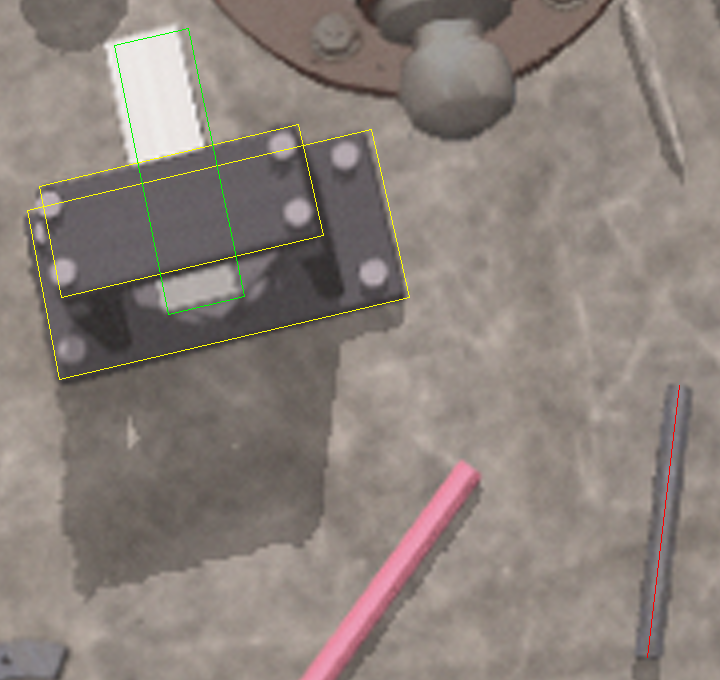

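View pics/fs.png

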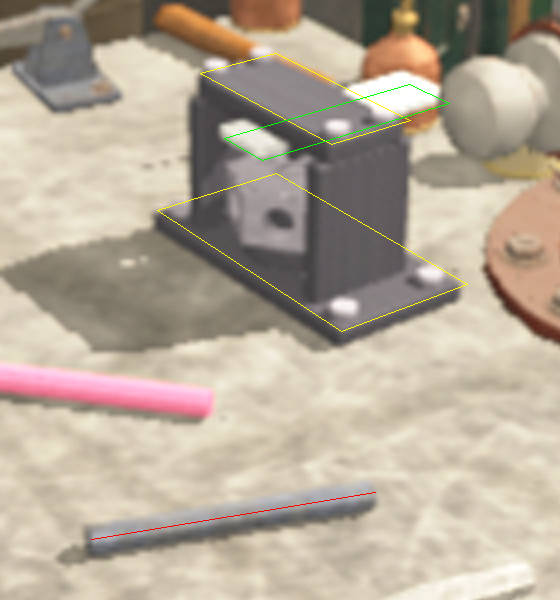

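The top overlay sits slightly to the right of the strip and the side overlay slightly high, so the press fit is only good to a few mm. I'll take a closer wrist view of the press.

```bash
cat > look.py <<'E'
from h import *
import sys
s=manip.sense(); f=viewer.grab_frame('wrist')
T=np.linalg.inv(np.array(f['camera_from_world'])) # world from cam
Rt=Rn.from_euler('xyz',s['orientation']).as_matrix(); W=np.eye(4); W[:3,:3]=Rt; W[:3,3]=s['ee_pos']
C=np.linalg.inv(W)@T; print(np.round(C,4)); np.save('C.npy',C)
pp=[.632,.156,.2214]
tgt=press2w(pp,[(-.03,0,.055)])[0]
best=None
for ang in np.radians([0,-15,15,-25]):
  for dist in (.26,.3):
    for h in (.16,.2,.24,.28):
      cam=press2w(pp,[(-.03-dist*np.cos(ang),dist*np.sin(ang),h)])[0]
      z=tgt-cam; z/=np.linalg.norm(z)
      for flip in(1,-1):
        x=np.cross(z,[0,0,1])*flip; x/=np.linalg.norm(x); y=np.cross(z,x)
        M=np.eye(4); M[:3,:3]=np.c_[x,y,z]; M[:3,3]=cam
        TT=M@np.linalg.inv(C); e=Rn.from_matrix(TT[:3,:3]).as_euler('xyz')
        q=inverse_kinematics(TT[:3,3].tolist(),e.tolist())
        print(round(ang,2),dist,h,flip,np.round(TT[:3,3],3),np.round(e,2),None if q is None else np.round(q,2))
E
python3 look.py
```

```text
[[ 4.000e-04 -9.607e-01 -2.776e-01  7.810e-02]
 [ 1.000e+00  4.000e-04  0.000e+00 -0.000e+00]
 [ 1.000e-04 -2.776e-01  9.607e-01 -2.103e-01]
 [ 0.000e+00  0.000e+00  0.000e+00  1.000e+00]]
0.0 0.26 0.16 1 [0.545 0.137 0.061] [-3.14 -1.47  0.22] [ 0.18  0.87  2.48  3.1   1.68 -1.58]
0.0 0.26 0.16 -1 [0.558 0.139 0.092] [ 3.14  0.91 -2.92] [0.19 0.24 2.5  3.09 0.5  1.6 ]
0.0 0.26 0.2 1 [0.532 0.133 0.076] [-3.14 -1.34  0.22] [ 0.18  0.69  2.55  3.1   1.45 -1.57]
0.0 0.26 0.2 -1 [0.548 0.137 0.106] [ 3.14  0.78 -2.92] None
0.0 0.26 0.24 1 [0.518 0.13  0.097] [-3.14 -1.23  0.22] [ 0.18  0.49  2.61  3.1   1.19 -1.57]
0.0 0.26 0.24 -1 [0.536 0.134 0.124] [ 3.14  0.67 -2.92] None
0.0 0.26 0.28 1 [0.504 0.127 0.121] [-3.14 -1.14  0.22] [ 0.18  0.27  2.65  3.09  0.92 -1.56]
0.0 0.26 0.28 -1 [0.525 0.132 0.146] [ 3.14  0.58 -2.92] None
0.0 0.3 0.16 1 [0.511 0.129 0.07 ] [-3.14 -1.52  0.21] [ 0.18  0.92  2.52  3.1   1.82 -1.58]
0.0 0.3 0.16 -1 [0.521 0.131 0.102] [ 3.14  0.95 -2.92] [0.19 0.19 2.58 3.09 0.58 1.59]
0.0 0.3 0.2 1 [0.5   0.126 0.088] [-3.14 -1.4   0.22] [ 0.17  0.75  2.6   3.1   1
[... 4072 characters left out ...]
4   0.85  2.41  2.08  1.57 -1.68]
-0.44 0.3 0.16 -1 [0.537 0.098 0.102] [ 3.14  0.95 -2.48] [-0.23  0.26  2.48  1.94  0.74  2.04]
-0.44 0.3 0.2 1 [0.519 0.085 0.088] [-3.14 -1.4   0.66] [-0.43  0.69  2.47  2.06  1.41 -1.59]
-0.44 0.3 0.2 -1 [0.53  0.094 0.118] [ 3.14  0.84 -2.48] [-0.2   0.14  2.46  1.71  0.6   2.32]
-0.44 0.3 0.24 1 [0.509 0.077 0.108] [-3.14 -1.3   0.66] [-0.44  0.52  2.52  2.01  1.26 -1.48]
-0.44 0.3 0.24 -1 [0.523 0.088 0.137] [ 3.14  0.74 -2.48] [-0.17  0.04  2.44  1.38  0.53  2.68]
-0.44 0.3 0.28 1 [0.499 0.069 0.132] [-3.14 -1.21  0.66] [-0.46  0.34  2.56  1.93  1.11 -1.32]
-0.44 0.3 0.28 -1 [0.515 0.082 0.159] [ 3.14  0.65 -2.48] [-0.15 -0.04  2.41  1.04  0.53  3.04]
```

```bash
cat >> h.py <<'E'
def pose(pp,r,a,z,tilt=0.0):
    """tool down, tool x radially outward at angle a about the press, TCP at radius r"""
    p=press2w(pp,[(-r*np.cos(a),r*np.sin(a),z)])[0]
    R=Rn.from_euler('xyz',[np.pi,0,pp[2]+np.pi-a])*Rn.from_euler('y',tilt)
    return p.tolist(),R.as_euler('xyz').tolist()
E
python3 - <<'E'
from h import *
pp=[.632,.156,.2214]
for tilt in(0.3,.15,0,-.15,-.3):
  for r in (.14,.18,.22):
    for z in (.1,.16):
      p,o=pose(pp,r,-.3,z,tilt); print(tilt,r,z,np.round(inverse_kinematics(p,o),2) if inverse_kinematics(p,o) is not None else None)
print('bar grasp',inverse_kinematics([.452,-.0876,.003],[np.pi,0,np.pi-.13]))
E
```

```text
0.3 0.14 0.1 [ 0.18  0.35  1.97 -0.11  1.11 -1.85]
0.3 0.14 0.16 [ 0.18  0.27  1.95 -0.11  1.21 -1.86]
0.3 0.18 0.1 [ 0.16  0.3   2.04 -0.12  1.08 -1.86]
0.3 0.18 0.16 [ 0.16  0.21  2.02 -0.11  1.2  -1.88]
0.3 0.22 0.1 [ 0.13  0.24  2.12 -0.13  1.06 -1.88]
0.3 0.22 0.16 [ 0.13  0.15  2.1  -0.12  1.18 -1.9 ]
0.15 0.14 0.1 [ 0.15  0.27  2.05 -0.07  0.96 -1.9 ]
0.15 0.14 0.16 [ 0.15  0.19  2.03 -0.06  1.07 -1.9 ]
0.15 0.18 0.1 [ 0.13  0.22  2.12 -0.07  0.94 -1.92]
0.15 0.18 0.16 [ 0.13  0.12  2.1  -0.07  1.06 -1.93]
0.15 0.22 0.1 [ 0.1   0.16  2.2  -0.08  0.92 -1.95]
0.15 0.22 0.16 [ 0.1   0.06  2.17 -0.07  1.05 -1.96]
0 0.14 0.1 [ 0.12  0.2   2.13  0.    0.8  -1.97]
0 0.14 0.16 [ 0.12  0.11  2.11  0.    0.92 -1.97]
0 0.18 0.1 [ 0.09  0.15  2.21  0.    0.79 -2.  ]
0 0.18 0.16 [ 0.09  0.05  2.18  0.    0.92 -2.  ]
0 0.22 0.1 [ 0.05  0.09  2.27  0.    0.78 -2.04]
0 0.22 0.16 [ 0.05 -0.02  2.25  0.    0.92 -2.04]
-0.15 0.14 0.1 [ 0.08  0.14  2.22  0.11  0.65 -2.09]
-0.15 0.14 0.16 [ 0.08  0.04  2.19  0.09  0.78 -2.07]
-0.15 0.18 0.1 [ 0.05  0.08  2.29  0.11  0.64 -2.13]
-0.15 0.18 0.16 [ 0.05 -0.02  2.26  0.1   0.78 -2.11]
-0.15 0.22 0.1 [ 0.    0.02  2.35  0.12  0.64 -2.19]
-0.15 0.22 0.16 [ 0.   -0.09  2.32  0.11  0.79 -2.16]
-0.3 0.14 0.1 [ 0.04  0.1   2.3   0.29  0.5  -2.29]
-0.3 0.14 0.16 [ 0.04 -0.02  2.27  0.23  0.63 -2.22]
-0.3 0.18 0.1 [-0.01  0.04  2.37  0.32  0.5  -2.36]
-0.3 0.18 0.16 [-0.01 -0.08  2.34  0.25  0.64 -2.28]
-0.3 0.22 0.1 [-0.06 -0.03  2.43  0.34  0.51 -2.43]
-0.3 0.22 0.16 [-0.06 -0.16  2.4   0.27  0.67 -2.34]
bar grasp [-0.24206074  0.31227629  2.2601235   0.          0.56919286 -1.68285707]
```

Run:
```python
from h import *
pp=[.632,.156,.2214]
p,o=pose(pp,.19,-.3,.14,-.2)
manip.reach(p,o)
f=viewer.grab_frame('wrist'); cv2.imwrite('pics/w1.png',f['color'][:,:,::-1])
np.save('w1.npy',{k:f[k] for k in f},allow_pickle=True)
for t in('collar','hole_mouth','press'): print(t,[(np.round(d['extent']).tolist(),round(d['score'],2)) for d in models.look_for(t,f)])
print(manip.sense()['clock'],manip.sense()['ee_pos'],proj(f,press2w(pp,[(-.03,0,.12),(0,0,.05)])))
```

```text
collar [([286.0, 291.0, 353.0, 320.0], 0.9)]
hole_mouth [([287.0, 294.0, 349.0, 317.0], 0.93)]
press [([248.0, 240.0, 381.0, 336.0], 0.77)]
3.55 [0.46736848 0.06169707 0.14002232] [[325.1416008  334.29474986]
 [317.30100171 303.85298325]]
```

View pics/w1.png

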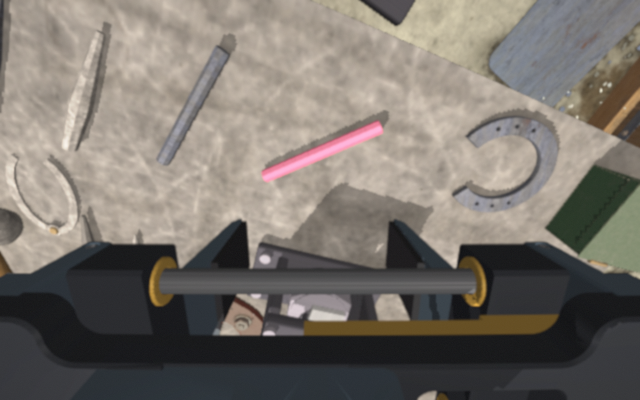

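Run:
```python
from h import *
f=np.load('w1.npy',allow_pickle=True).item()
crop(f['color'],215,225,425,345,3.8,'pics/w1c.png')
pp=[.632,.156,.2214]
P=press2w(pp,np.array([(-45,-100,14),(-45,100,14),(55,-100,14),(-45,-20,104),(-45,20,104)])/1e3)
print(np.round(proj(f,P),1).tolist(), np.round((proj(f,P)-[215,225])*3.8,0).tolist())
print(np.round(proj(f,[[.41,-.082,.0075],[.5597,-.1019,.0075]]),1))
```

```text
[[258.1, 246.0], [390.6, 278.4], [245.1, 296.0], [312.2, 310.3], [345.1, 317.5]] [[164.0, 80.0], [667.0, 203.0], [114.0, 270.0], [369.0, 324.0], [495.0, 351.0]]
[[223.7  52. ]
 [163.4 163.3]]
```

View pics/w1c.png

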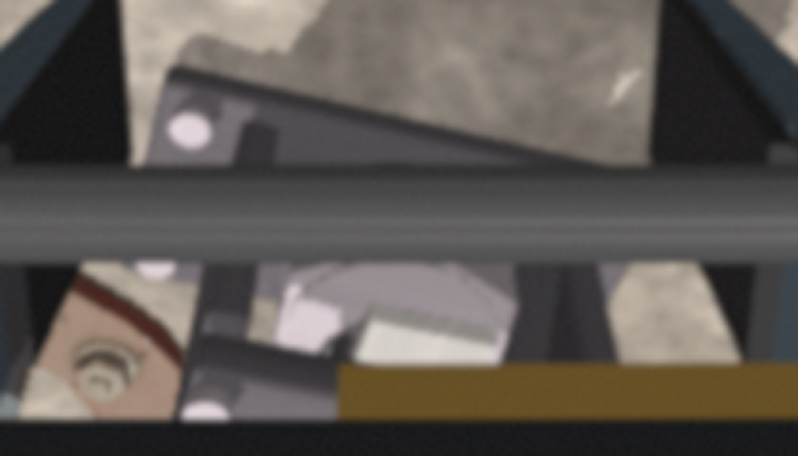

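```bash
cat > ov.py <<'E'
from h import *
import sys
def overlay(f,pp,q,x0,y0,x1,y1,k,name):
    im=cv2.resize(f['color'],None,fx=k,fy=k,interpolation=cv2.INTER_CUBIC)
    def ln(P,c,cl=False):
        p=((proj(f,P)+.5)*k-.5).round().astype(int); cv2.polylines(im,[p.reshape(-1,1,2)],cl,c,1)
    for i in range(-1,2):
        a=q-.75+i*np.pi/3; th=np.linspace(0,2*np.pi,24)
        n=np.array([-np.cos(a),np.sin(a),0]); t=np.array([np.sin(a),np.cos(a),0])
        C=.04*n+[0,0,.05]
        ln(press2w(pp,[C+.01*(np.cos(u)*t+[0,0,np.sin(u)]) for u in th]),(255,0,0),True)
        w=.04/np.sqrt(3)
        ln(press2w(pp,[.04*n+s*w*t+[0,0,z] for s,z in((1,.031),(1,.069),(-1,.069),(-1,.031))]),(0,255,0),True)
    cv2.imwrite(name,im[int(y0*k):int(y1*k),int(x0*k):int(x1*k),::-1])
if __name__=='__main__':
    pp=[.632,.1565,.2214]
    f=viewer.grab_frame('side')
    for q in np.arange(.05,.55,.05):
        a=q-.75; print(round(q,2),proj(f,press2w(pp,[(-.04*np.cos(a),.04*np.sin(a),.05)]))[0].round(1))
    overlay(f,pp,float(sys.argv[1]),295,125,380,210,7,'pics/ov%s.png'%sys.argv[1])
    crop(f['color'],295,125,380,210,7,'pics/raw.png')
E
python3 ov.py 0.35
```

```text
0.05 [330.6 180.6]
0.1 [329.9 180.5]
0.15 [329.1 180.4]
0.2 [328.3 180.2]
0.25 [327.6 180.1]
0.3 [326.9 179.9]
0.35 [326.2 179.7]
0.4 [325.5 179.5]
0.45 [324.8 179.3]
0.5 [324.2 179.1]
```

View pics/ov0.35.png

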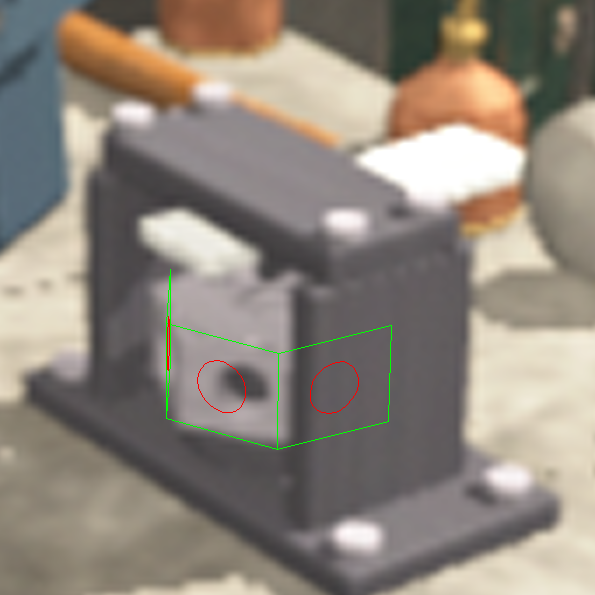

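View pics/raw.png

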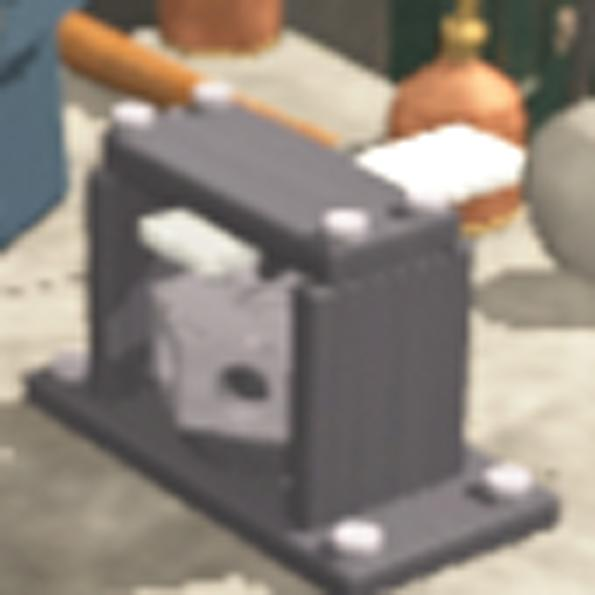

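```bash
python3 ov.py 0.15 | tail -1
python3 - <<'E'
import cv2,numpy as np
a=cv2.imread('pics/ov0.15.png'); cv2.imwrite('pics/o2.png',a[200:500,100:420])
E
```

```text
0.5 [324.2 179.1]
```

View pics/o2.png

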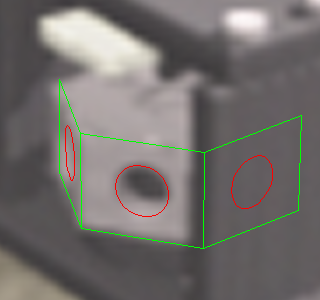

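The hexagon overlay matches at q ≈ 0.14, so the front hole is at a ≈ -0.61. Now I'll grasp the bar 33 mm from its middle, towards its near end.

Run:
```python
from h import *
o=[np.pi,0,3.010]; g=[.4522,-.0877]
manip.move_gripper(0.6)
manip.reach(g+[.09],o)
manip.move_linear(g+[.003],v=.1,force_limit=15)
print(manip.sense()['ee_pos'])
manip.move_gripper(0.0,60)
s=manip.sense();print(s['gripper_width']*91,s['clock'],s['ft_force'])
manip.move_linear(g+[.10],v=.15)
s=manip.sense();print(s['gripper_width']*91,s['clock'],s['ft_force'],s['torque'],s['ee_pos'])
for n in('wrist','side'):
    f=viewer.grab_frame(n); cv2.imwrite(f'pics/{n}2.png',f['color'][:,:,::-1])
```

```text
[ 0.45265488 -0.08775789  0.00349635]
0.6530171060794298 6.95 [-0.67598107 -0.46488545 -0.09303162]
0.7389445637538603 7.75 [ 0.66682006 -0.02917467 -0.13132981] [0.02489781 0.02961325 0.01086657] [ 0.45173231 -0.08758936  0.09939238]
```

View pics/wrist2.png

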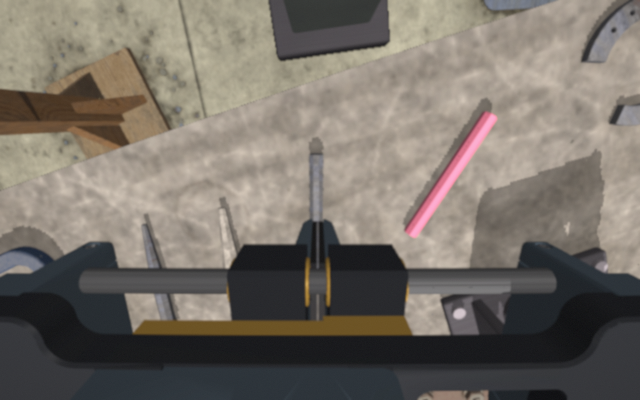

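View pics/side2.png

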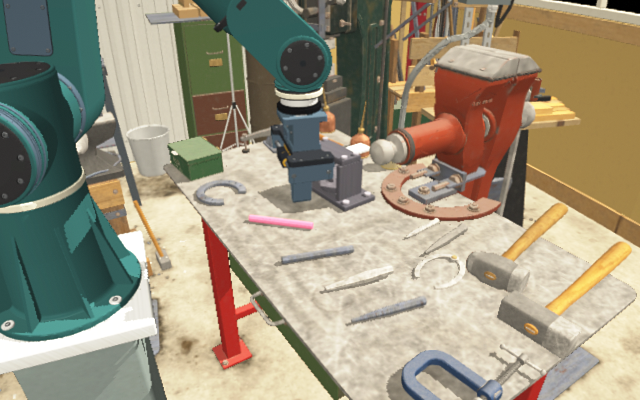

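The grip closed on nothing: the gripper reads 0.7 mm and the side view still shows the bar at (317,256). I'll open, go back down and look from the side before closing.

Run:
```python
from h import *
g=[.4522,-.0877]
manip.move_gripper(0.45)
print(manip.move_linear(g+[.002],v=.15,force_limit=15))
s=manip.sense();print(s['ee_pos'],s['orientation'],s['gripper_width'],s['ft_force'])
for n,b in(('wrist',(200,100,440,340)),('side',(240,170,400,290))):
    f=viewer.grab_frame(n); crop(f['color'],*b,2.5 if n=='wrist' else 4.8,f'pics/{n}3.png')
    print(proj(f,[[.4522,-.0877,.002],[.4522,-.0877,.0075],[.41,-.082,.0075],[.5597,-.1019,.0075]]).round(0).tolist())
```

```text
False
[ 0.4526622  -0.08780769  0.00255287] [-3.14152569e+00  6.57300152e-04  3.00999152e+00] 0.4482141626470889 [0.03741934 0.31548879 0.79219193]
[[317.0, 221.0], [317.0, 224.0], [318.0, 170.0], [317.0, 338.0]]
[[303.0, 258.0], [303.0, 256.0], [282.0, 259.0], [353.0, 248.0]]
```

View pics/wrist3.png

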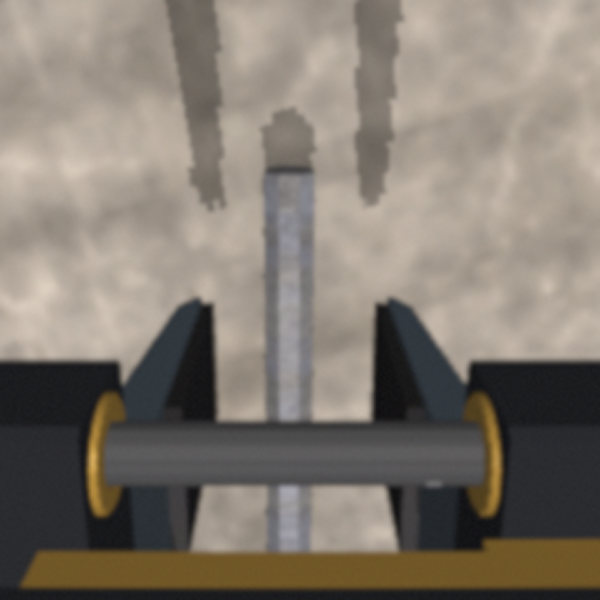

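View pics/side3.png

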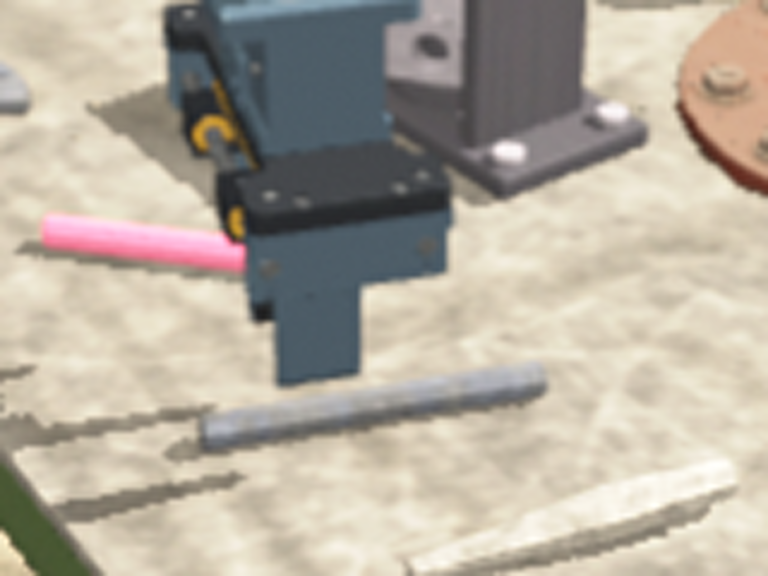

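Run:
```python
from h import *
f=viewer.grab_frame('side'); s=manip.sense()
R=Rn.from_euler('xyz',s['orientation']).as_matrix(); p=s['ee_pos']
for off in(.0205,.034):
    for z in(0,.01,.02,.03,.04):
        b=p+R@[0,off,0]; b2=p-R@[0,off,0]
        b=b if b[1]<b2[1] else b2
        e=[proj(f,b+[0,0,z]+R@[dx,0,0])[0].round(1).tolist() for dx in(-.016,.016)]
        print(off,z,e)
```

```text
0.0205 0 [[313.5, 262.4], [298.0, 265.0]]
0.0205 0.01 [[313.4, 258.4], [297.8, 261.0]]
0.0205 0.02 [[313.4, 254.3], [297.7, 256.9]]
0.0205 0.03 [[313.3, 250.2], [297.5, 252.8]]
0.0205 0.04 [[313.3, 246.0], [297.4, 248.6]]
0.034 0 [[315.2, 266.4], [299.5, 269.0]]
0.034 0.01 [[315.1, 262.3], [299.3, 265.0]]
0.034 0.02 [[315.1, 258.2], [299.2, 260.9]]
0.034 0.03 [[315.1, 254.1], [299.1, 256.7]]
0.034 0.04 [[315.0, 249.9], [298.9, 252.5]]
```

The side view and the finger shadows both show the tips about 25–40 mm above the table while the reported TCP is at 2.5 mm. I'll probe down gently with a force guard to find the real offset.

Run:
```python
from h import *
g=[.4522,-.0877]
try:
    print(manip.move_linear(g+[-.022],v=.04,force_limit=6))
except Exception as e: print(repr(e))
s=manip.sense();print(s['clock'],s['ee_pos'],s['gripper_width'],s['ft_force'])
f=viewer.grab_frame('side'); crop(f['color'],240,170,400,290,4.8,'pics/side4.png')
```

```text
False
10.3167 [ 0.45222087 -0.08770046 -0.02204134] 0.449734697346282 [0.32545109 0.19808491 0.20725254]
```

View pics/side4.png

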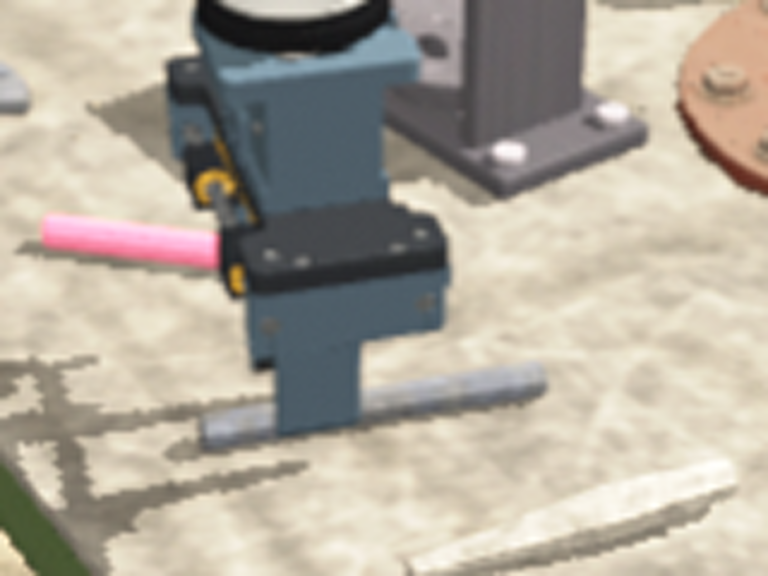

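Run:
```python
from h import *
g=[.4522,-.0877]
try:
    print(manip.move_linear(g+[-.05],v=.03,force_limit=4))
except Exception as e: print(repr(e))
s=manip.sense();print(s['clock'],s['ee_pos'],s['gripper_width'],s['ft_force'])
f=viewer.grab_frame('side'); crop(f['color'],240,170,400,290,4.8,'pics/side5.png')
```

```text
True
10.9917 [ 0.45215155 -0.08769035 -0.03928384] 0.4500710282498635 [-3.94684637  1.03031239 20.14202599]
```

View pics/side5.png

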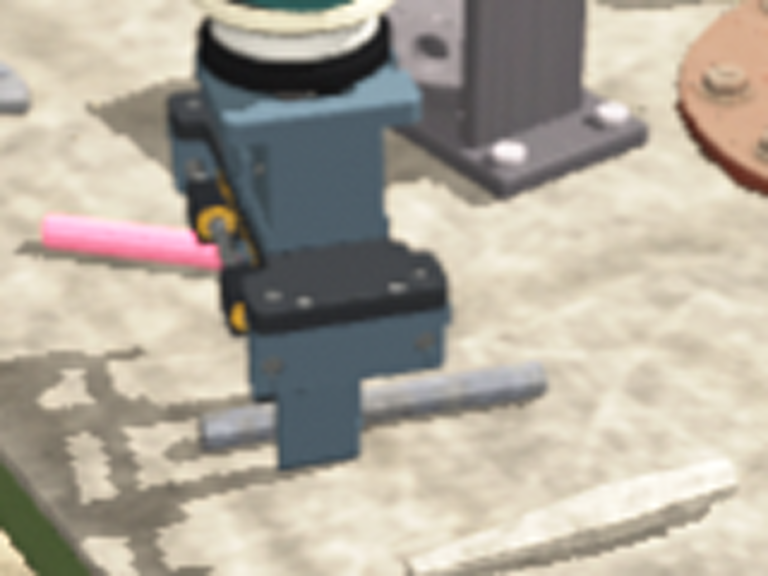

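The tips touch the table at a reported z of -0.039, so the reported TCP lies about 38 mm beyond the real fingertips. I'll use that offset and grip.

Run:
```python
from h import *
g=[.4522,-.0877]
manip.move_linear(g+[-.0355],v=.05)
manip.move_gripper(0.0,60)
s=manip.sense();print(s['gripper_width']*91,s['clock'],s['ft_force'],s['ee_pos'])
manip.move_linear(g+[.06],v=.2)
s=manip.sense();print(s['gripper_width']*91,s['clock'],s['ft_force'],s['torque'],s['ee_pos'])
f=viewer.grab_frame('side'); crop(f['color'],240,170,400,290,4.8,'pics/side6.png')
f=viewer.grab_frame('wrist'); cv2.imwrite('pics/w6.png',f['color'][:,:,::-1])
```

```text
13.883936659171702 11.825 [ 0.49168624  0.36636565 -1.24889542] [ 0.45214887 -0.08767153 -0.03557052]
13.735658564157498 12.45 [ 0.13275937  0.83483284 -3.05280395] [0.01055447 0.09411172 0.05376958] [ 0.45169645 -0.08757336  0.05936217]
```

View pics/side6.png

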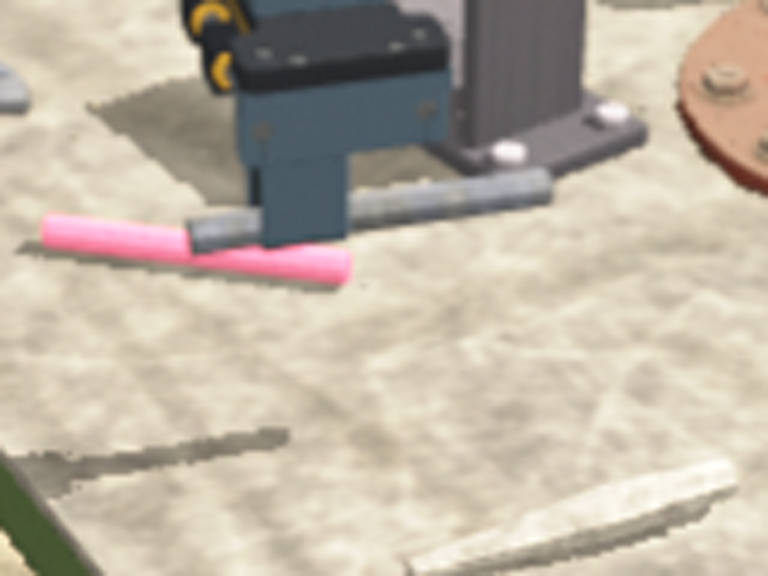

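View pics/w6.png

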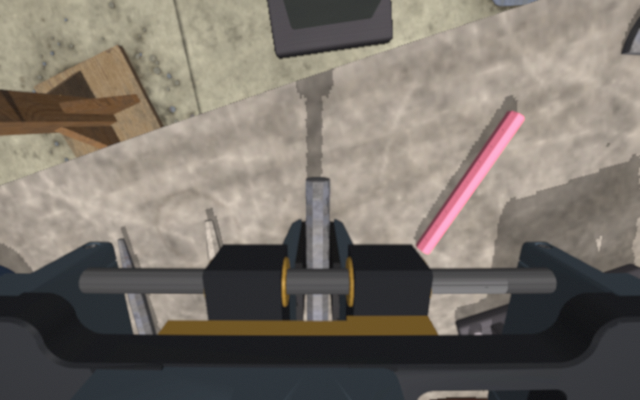

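The bar is held nearly level, with its axis 43 mm above the reported TCP. The real fingers are about 38 mm shorter than stated, so the gripper body rides lower. At the grip radius of 0.13 m it still clears the press. Moving to the pre-insert pose.

```bash
cat >> h.py <<'E'
PP=[.632,.1565,.2214]; ZO=-.043; L=.1085
E
cat > snap.py <<'E'
from h import *
def snap(tag,r,a,pp=PP,dz=0):
    out=[]
    for n,b,k in(('side',(280,140,370,220),8),('top',(195,140,295,230),7)):
        f=viewer.grab_frame(n)
        im=cv2.resize(f['color'],None,fx=k,fy=k,interpolation=cv2.INTER_CUBIC)
        P=press2w(pp,[(-x*np.cos(a),x*np.sin(a),.05+dz) for x in (r-L,r-L+.151)])
        p=((proj(f,P)+.5)*k-.5).round().astype(int); cv2.polylines(im,[p.reshape(-1,1,2)],False,(255,0,0),1)
        cv2.imwrite(f'pics/{n}_{tag}.png',im[b[1]*k:b[3]*k,b[0]*k:b[2]*k,::-1])
E
python3 - <<'E'
from h import *; from snap import snap
a=-.61; r=.185
p,o=pose(PP,r,a,.05); manip.reach(p,o)
p,o=pose(PP,r,a,.05+ZO); manip.move_linear(p,v=.15)
s=manip.sense(); print(s['clock'],s['ee_pos'],p,s['ft_force'])
snap('p1',r,a)
E
```

```text
13.7083 [0.50689589 0.01921811 0.00694308] [0.5073392309044544, 0.019808037366833148, 0.007000000000000006] [-0.14552745  0.74482713 -2.96015747]
```

View pics/side_p1.png

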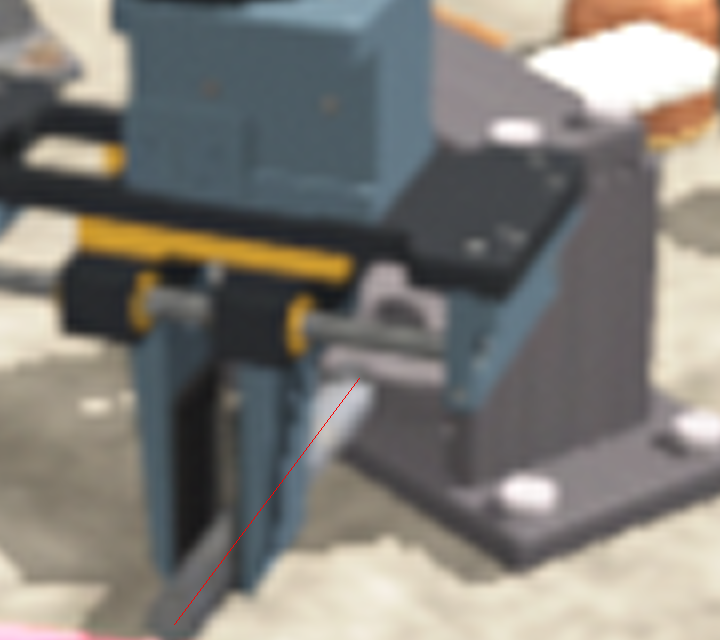

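View pics/top_p1.png

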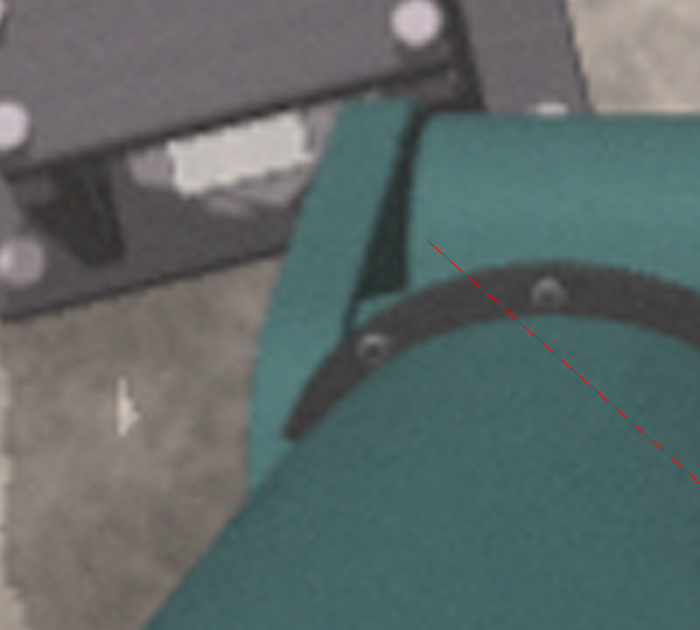

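The side view shows the bar tip at crop (352,385) on the model line, which continues to the hole at (400,315), so they line up within about 1 px. Inserting under force guard.

Run:
```python
from h import *; from snap import snap
a=-.61
p,o=pose(PP,.132,a,.051+ZO); 
st=manip.move_linear(p,v=.05,force_limit=7)
s=manip.sense(); pc=np.array(s['ee_pos'])-[*PP[:2],0]
r=np.hypot(*pc[:2]); print(st,s['clock'],'r',r,'end r',r-L,s['ft_force'],s['torque'],s['gripper_width']*91)
snap('p2',r,a,dz=.001)
```

```text
False 15.0167 r 0.1321948557208357 end r 0.023694855720835697 [-1.63302975 -0.18016387 -1.38256679] [-0.15768016  0.27456406 -0.00420725] 14.066946973154643
```

View pics/side_p2.png

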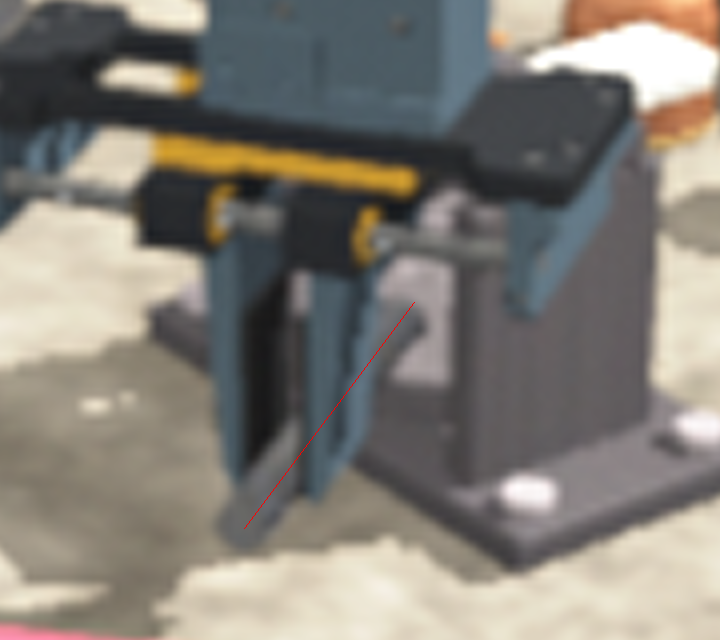

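The bar is in the hole: its visible near end sits at the predicted pixel and nothing tripped. Starting stroke 1.

```bash
cat >> h.py <<'E'
def swing(a0,a1,r=.134,step=.19,v=.09,fl=25,dz=.001):
    n=max(1,int(np.ceil(abs(a1-a0)/step)))
    for a in np.linspace(a0,a1,n+1)[1:]:
        p,o=pose(PP,r,a,.05+dz+ZO)
        st=manip.move_linear(p,v=v,attitude=o,force_limit=fl)
        s=manip.sense(); print(round(a,3),st,round(s['clock'],2),np.round(s['ft_force'],1),np.round(s['torque'],2),round(s['gripper_width']*91,1))
        if st: return a
    return a1
E
python3 - <<'E'
from h import *; from snap import snap
swing(-.61,-.23)
snap('p3',.134,-.23)
E
```

```text
-0.42 False 15.55 [ 6.1 -4.7 -4.7] [-1.12 -0.85 -0.66] 13.8
-0.23 False 15.98 [ 6.8 -5.9 -4.9] [-1.21 -0.74 -0.77] 13.8
```

View pics/side_p3.png

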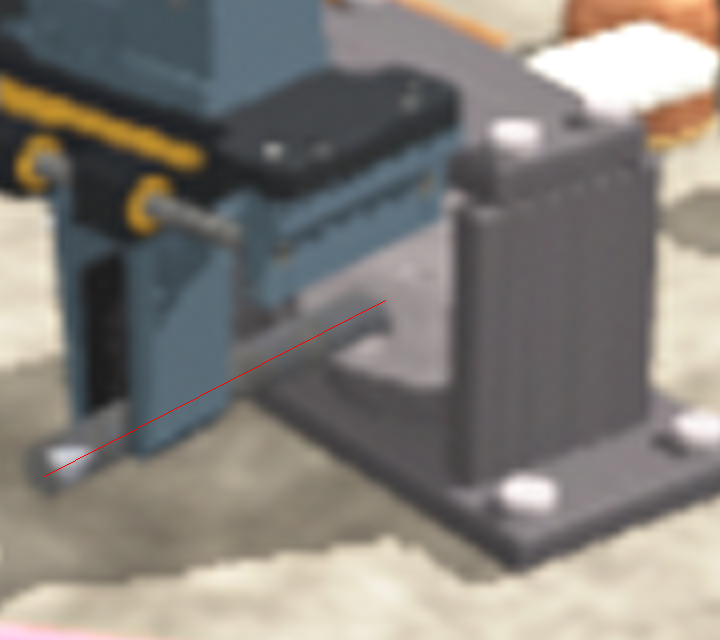

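The bar is seated and the collar turns. Continuing the stroke.

Run:
```python
from h import *; from snap import snap
swing(-.23,.68)
snap('p4',.134,.68)
```

```text
-0.048 False 16.5 [ 6.5 -7.4 -5.5] [-1.34 -0.8  -0.8 ] 13.8
0.134 False 16.92 [ 6.7 -8.1 -3. ] [-1.61 -0.84 -0.81] 14.3
0.316 False 17.33 [ 5.  -8.9 -4.1] [-1.62 -0.64 -0.8 ] 14.0
0.498 False 17.75 [ 2.9 -9.7 -3.7] [-1.61 -0.35 -0.82] 13.9
0.68 False 18.17 [ 0.9 -8.8 -3.1] [-1.64 -0.02 -0.72] 13.8
```

View pics/side_p4.png

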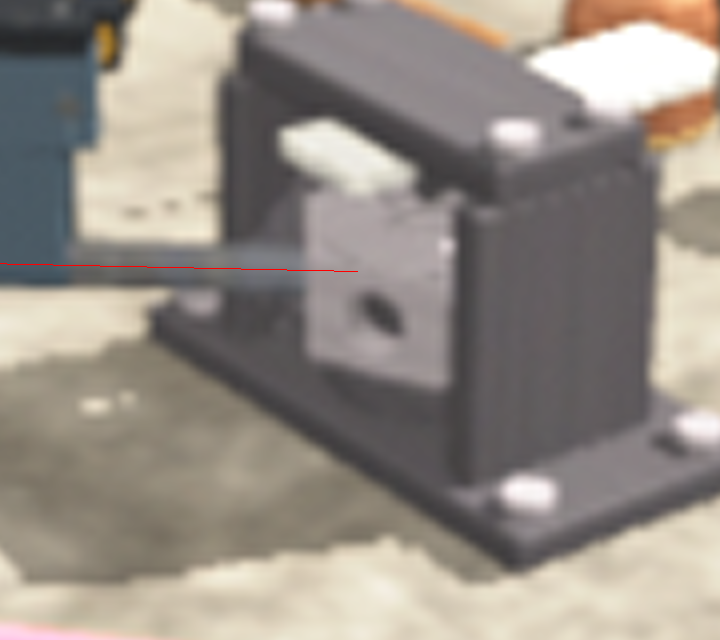

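View pics/top_p4.png

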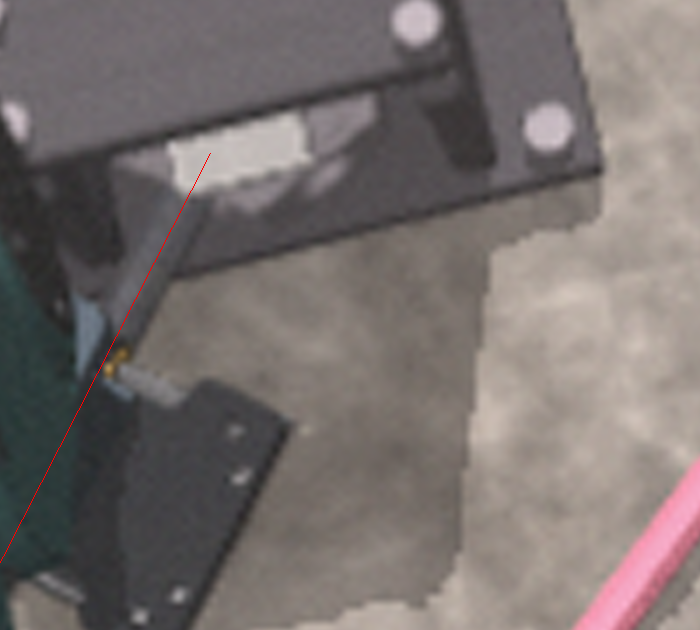

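Stroke 1 is done. The next hole shows at side crop (378,312), which gives a ≈ -0.46. I'll relax the bar, draw it out and move back to the next hole.

Run:
```python
from h import *; from snap import snap
swing(.68,.62)
p,o=pose(PP,.195,.62,.051+ZO); print(manip.move_linear(p,v=.12,force_limit=30))
s=manip.sense(); print(s['clock'],s['ft_force'],s['gripper_width']*91)
f=viewer.grab_frame('side'); crop(f['color'],250,140,370,220,6.5,'pics/s5.png')
swing(.62,-.46,r=.195,step=.4,v=.25)
snap('p5',.195,-.46)
```

```text
0.62 False 18.52 [-1.5 -0.6 -3.4] [-0.01  0.26 -0.04] 14.2
False
19.175 [ 0.67101922  0.54035049 -2.4190695 ] 13.859300534698642
0.26 False 19.77 [ 0.   0.2 -2.4] [-0.01  0.1  -0.01] 14.0
-0.1 False 20.32 [-0.3  0.4 -2.3] [ 0.07  0.07 -0.02] 14.0
-0.46 False 20.88 [-1.2 -0.4 -2.6] [ 0.04  0.08 -0.07] 14.0
```

View pics/s5.png

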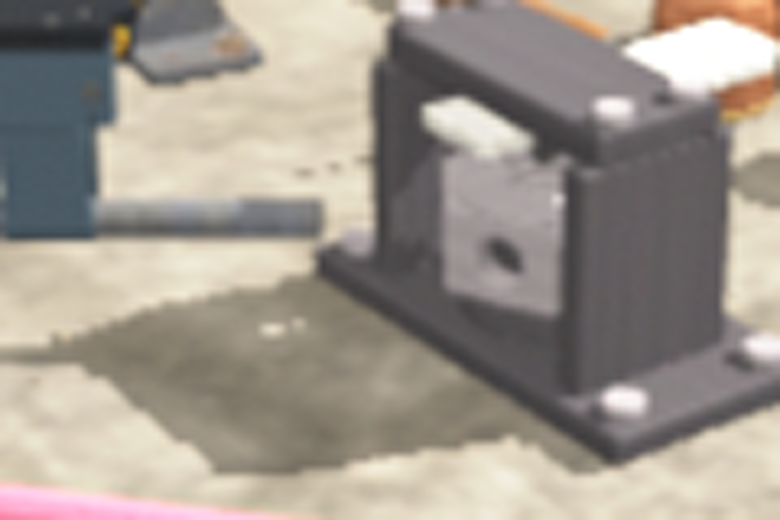

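View pics/side_p5.png

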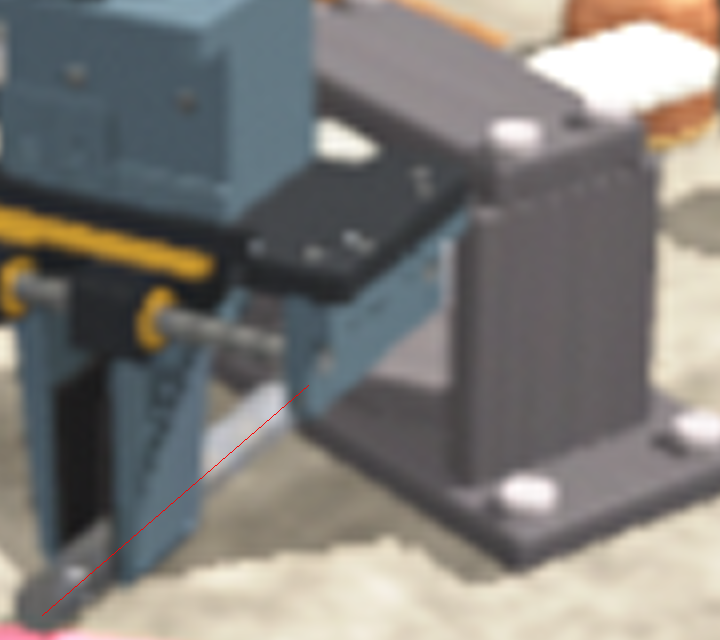

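The bar is fully out and on its line. Inserting into the next hole.

Run:
```python
from h import *; from snap import snap
a=-.46
p,o=pose(PP,.1335,a,.051+ZO); 
st=manip.move_linear(p,v=.06,force_limit=7)
s=manip.sense(); pc=np.array(s['ee_pos'])-[*PP[:2],0]
r=np.hypot(*pc[:2]); print(st,s['clock'],'end r',r-L,s['ft_force'],s['torque'],s['gripper_width']*91)
snap('p6',r,a,dz=.001)
```

```text
False 22.15 end r 0.025355512634352387 [-0.2963397  -0.41593022 -3.26251528] [0.04030952 0.10002288 0.02767207] 13.992355808031826
```

View pics/side_p6.png

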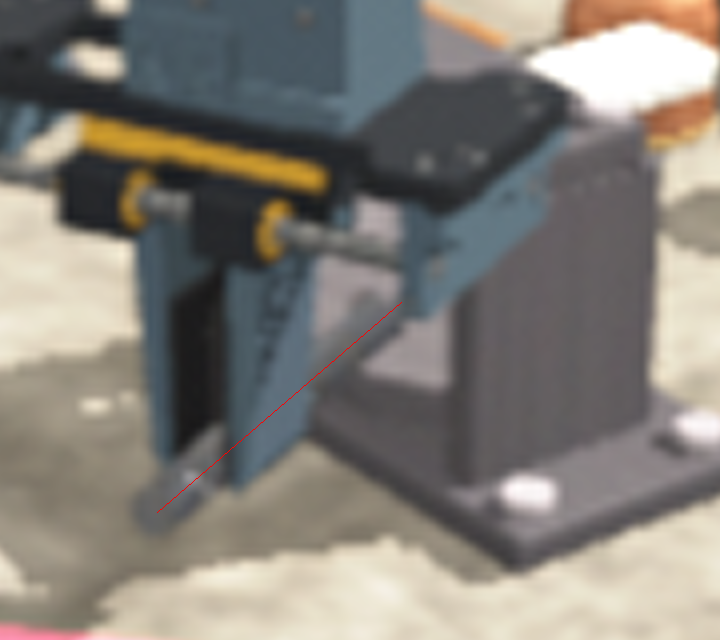

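Run:
```python
from h import *; from snap import snap
swing(-.46,.45)
a=.45
while a<.78:
    a=swing(a,a+.04,v=.05,fl=15)
    F=np.linalg.norm(manip.sense()['ft_force'][:2])
    if F>24: break
print('end',a,F)
snap('p7',.134,a)
```

```text
-0.278 False 22.67 [ 4.3 -5.8 -3.8] [-1.21 -0.69 -0.73] 14.0
-0.096 False 23.08 [ 5.  -8.2 -3.5] [-1.3  -0.69 -0.81] 14.2
0.086 False 23.5 [ 5.6 -8.6 -4.5] [-1.45 -0.7  -0.84] 14.1
0.268 False 23.92 [ 4.9 -8.4 -3.5] [-1.58 -0.68 -0.77] 14.2
0.45 False 24.33 [ 3.1 -9.6 -3.7] [-1.67 -0.39 -0.8 ] 14.0
0.49 False 24.59 [  1.8 -10.1  -2.7] [-1.87 -0.31 -0.87] 14.1
0.53 False 24.85 [  1.7 -11.4  -2.2] [-1.93 -0.27 -0.91] 14.1
0.57 False 25.11 [  2.1 -11.   -2.3] [-1.95 -0.23 -0.93] 14.1
0.61 False 25.37 [  1.3 -11.4  -2.1] [-2.14 -0.15 -1.03] 13.6
0.65 False 25.62 [  0.3 -14.   -1.8] [-2.7   0.12 -1.27] 13.8
0.69 False 25.88 [ -1.4 -16.9  -1.8] [-3.14  0.23 -1.4 ] 14.2
0.73 False 26.14 [ -2.6 -18.6  -2.6] [-3.51  0.38 -1.6 ] 14.2
0.77 False 26.4 [ -3.5 -20.3  -2. ] [-3.86  0.6  -1.74] 14.8
0.81 False 26.66 [ -4.7 -22.7  -1.7] [-4.08  0.74 -1.88] 14.7
end 0.8100000000000003 23.142151065199307
```

View pics/side_p7.png

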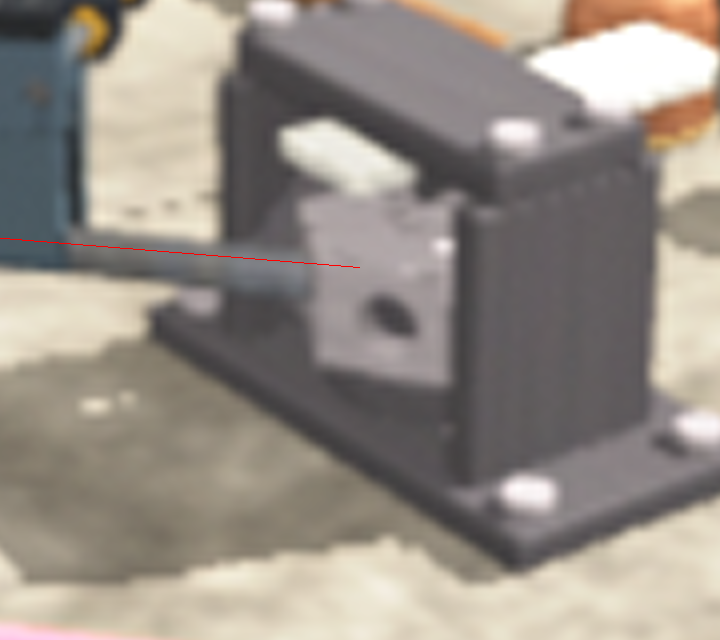

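View pics/top_p7.png

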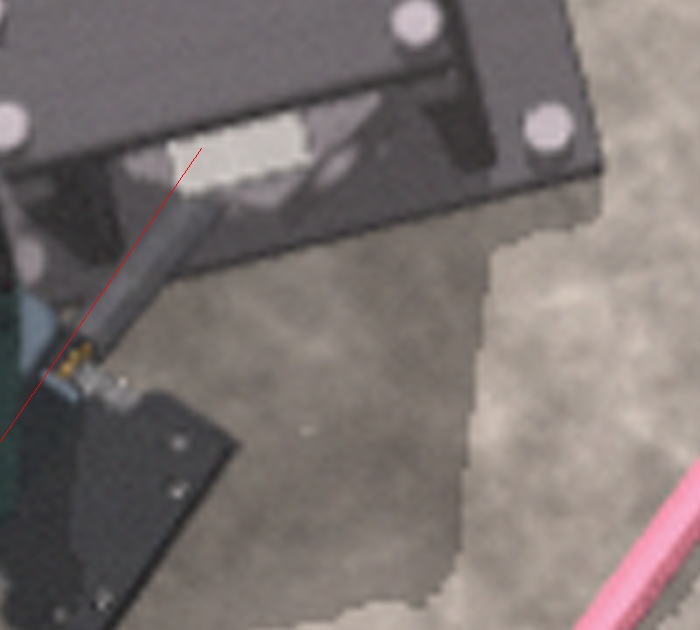

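From a = 0.61 the force climbs steadily while the collar stays put. The hole now in front is at (390,316), giving a ≈ -0.55 against -0.544 expected at the stop, so the collar is at its stop. I'll relax, withdraw, and check with an overlay.

Run:
```python
from h import *; from snap import snap
from ov import overlay
swing(.81,.61,step=.1)
a=.61
p,o=pose(PP,.20,a,.051+ZO); print(manip.move_linear(p,v=.12,force_limit=30))
s=manip.sense(); print(s['clock'],s['ft_force'],s['gripper_width']*91)
f=viewer.grab_frame('side'); crop(f['color'],230,140,370,220,5.5,'pics/s8.png')
overlay(f,PP,2.30-2*np.pi/3,295,125,380,210,7,'pics/ov8.png')
f=viewer.grab_frame('top'); crop(f['color'],150,120,320,270,4.5,'pics/t8.png')
f=viewer.grab_frame('wrist'); cv2.imwrite('pics/w8.png',f['color'][:,:,::-1])
```

```text
0.743 False 27.01 [ -6.4 -15.   -1.3] [-2.91  1.25 -1.52] 14.3
0.677 False 27.26 [ -5.9 -11.2  -1.5] [-2.17  1.17 -1.22] 13.8
0.61 False 27.51 [-5.7 -6.3 -2.1] [-1.15  1.04 -0.7 ] 13.9
False
28.2083 [ 0.14994085 -0.15957202 -2.70874293] 14.010102076906932
```

View pics/ov8.png

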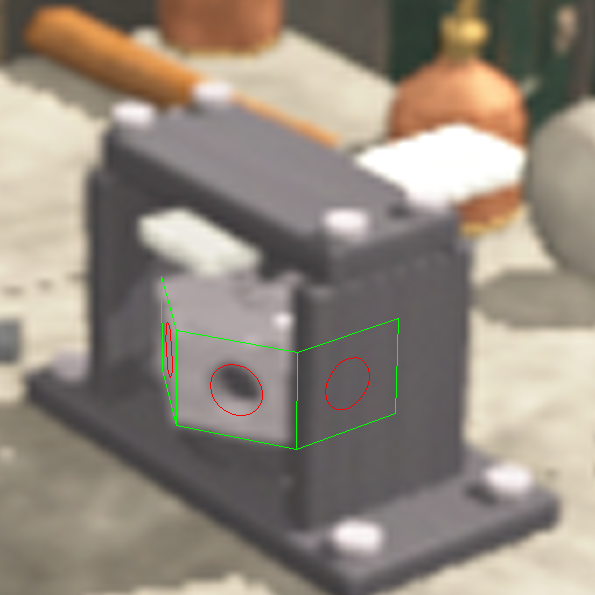

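View pics/s8.png

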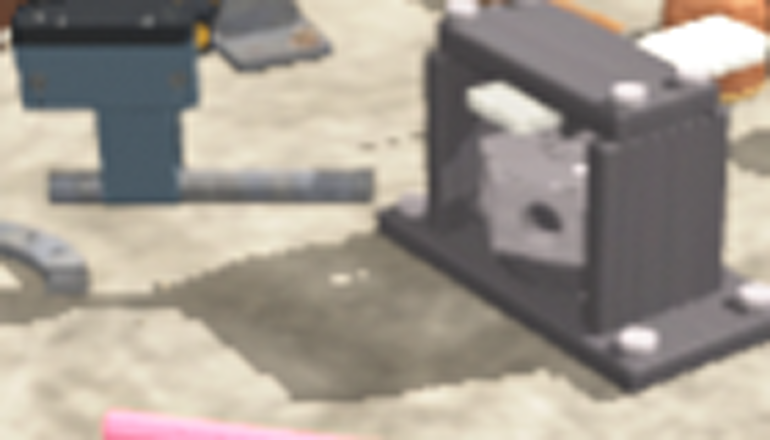

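View pics/w8.png

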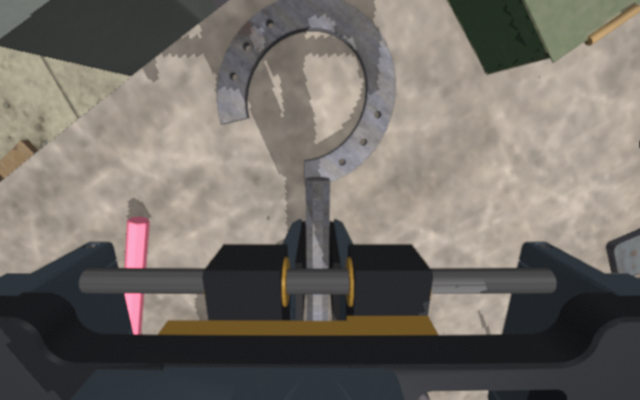

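The overlay at q = 2.30 fits the hexagon edges. The bar is out and level in the grip. I'll lay it back in the free space it came from.

Run:
```python
from h import *
p,o=pose(PP,.20,.61,.06); manip.move_linear(p,v=.2)
o=[np.pi,0,3.010]; g=[.4522,-.0877]
manip.reach(g+[.04],o)
manip.move_linear(g+[-.025],v=.12)
print(manip.move_linear(g+[-.0365],v=.03,force_limit=4))
s=manip.sense(); print(s['clock'],s['ee_pos'],s['ft_force'])
manip.move_gripper(.4)
manip.move_linear(g+[.09],v=.15)
manip.dwell(.3)
s=manip.sense(); print(s['clock'],s['ee_pos'],s['gripper_width'],s['ft_force'])
f=viewer.grab_frame('side'); crop(f['color'],200,120,460,330,3,'pics/s9.png')
f=viewer.grab_frame('top'); crop(f['color'],180,90,450,270,2.9,'pics/t9.png')
```

```text
True
31.075 [ 0.45256287 -0.08779657 -0.03564018] [-1.95410057  0.44769859  9.91010562]
32.9083 [ 0.45188548 -0.0876287   0.08949182] 0.4033379370988304 [ 0.44854601  0.22588955 -0.08153654]
```

View pics/s9.png

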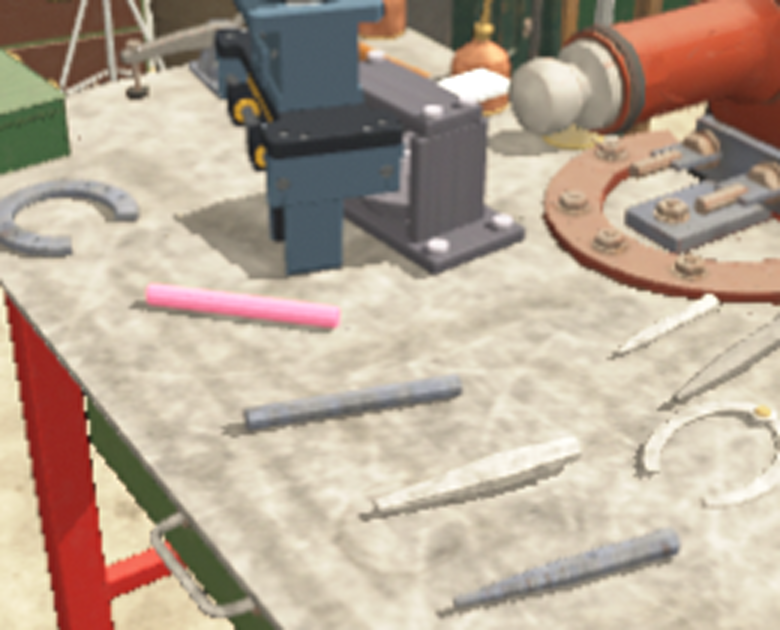

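View pics/t9.png

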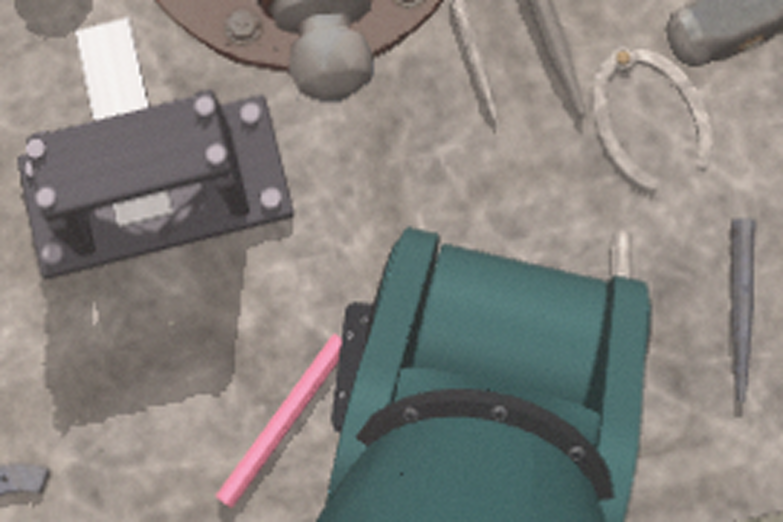

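The bar lies flat at side crop (350,402), with the punch, drift and pink rod where they were. Handing in.

Run:
```python
from h import *
print(manip.job_done()); print(manip.sense()['clock'])
```

```text
the job is handed in; nothing more can be done
None
the job is handed in; nothing more can be done
```

I tightened the press with the bar in two strokes and laid the bar back down on the table where it came from. I handed the job in at about 33 s; no verdict is reported.

**What I did:**
- **Stroke 1:** I put the bar in the front hole at about -35° and swung it to +39°.
- **Next hole:** I drew the bar right out and put it into the next hole at about -26°.
- **Stroke 2:** I turned until the force climbed steadily from about 11 N to 23 N while the collar stayed still.

**What went wrong:** the first grasp closed on nothing. The real fingertips end about 38 mm short of the reported TCP. I found the offset by probing down to the table with a force guard and corrected for it. That probe pressed on the table with about 20 N.

**Last checks:**
- **Collar:** the side view matches the model at its 2.30 rad stop, to within about 1 pixel (roughly 0.05–0.1 rad). That alone doesn't prove it passed 2.2, but the steady force rise well before the cheek does suggest the stop. I did not see the platen-to-strip contact directly.
- **Bar:** it lies flat and clear of the collar, as seen from the side; the arm hid it from above.
- **Other tools:** the punch and drift look unmoved.
- **Gripper:** it is open and about 125 mm above the table, touching nothing.

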